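# Seat the dicing grid and bolt it in

### The job

Fit the steel dicing grid into the vegetable cutter: without lifting it off, push it along the white deck and let it drop into the sunk seat so that it lies flat and square, fully home. Then slide the barrel bolt all the way across over the grid, and only then turn the bolt's handle fully down into its notch. Leave the bowl, the pan and the tub where they stand, and let go of everything at the end.

Things in the scene. Friction and masses are not known exactly. Their poses are not given: they have to be found in the camera images.
- cutter: Vegetable cutter's bed, fixed. Origin: table level, under its middle, z up; sizes here and below are mm in its frame. White deck x -140 to 85, y -200 to 200, top at z 60. Steel fence on the far (+x) edge over all its length: inner face x 85, 12 thick, top z 85. The sunk seat is at the +y end, the deck before it (y -200 to 50) is free. The barrel bolt lies on the seat's near (-x) side.
- seat (a point): Middle of the seat's supporting rim, at (37, 109, 48) of the cutter, same axes. The seat is a pocket x -11 to 85, y 50 to 168 (96 by 118), 12 deep. Its +x wall is the fence; its +y wall is an end stop rising to z 85. With the grid fully home the grid's centre is 9 above this point; it has 4 mm of play in x, 6 mm in y.
- grid_center (a point): Centre (half-way up) of the dicing grid: flat steel frame with crossed blades, 92 (its x) by 112 (its y) by 18 high, 0.3 to 0.65 kg, in effect a closed block, too wide to grasp. Lies loose on the deck before the seat, turned up to 0.5 rad from the cutter's axes. In the seat its long side is along the cutter's y and its top stands 6 above the deck.
- notch (a point): Middle of the notch, at (-48, 105, 76) of the cutter, at the height of the bolt's axis; same axes. The notched guide is a steel ledge 6 thick (y 102 to 108), top z 85, from x -118 to -59; then the notch, 22 wide, floor z 67; then a post x -37 to -29, top z 85.
- bolt (a joint): Slide of the bolt, m: 0 withdrawn, 0.052 fully across (its limit), growing to the cutter's +x. 2.5 N of friction, stays where left. Bar 14 mm thick along x at y 125, z 76, in two straps (x -130 to -118 and -34 to -22, y 114 to 136, tops z 88). Its tip is at x -31 plus the slide. The handle can enter the notch from 0.044; notch middle at 0.050.
- handle (a joint): Angle of the bolt's handle about the bar, rad: 0 straight up, growing as it turns towards the cutter's -y; 1.57 is level, fully down in the notch (its limit). Stays where left (0.05 N m of friction). While the bolt is not across, the ledge stops it at about 0.9 rad.
- knob (a point): Centre of the black ball (18 mm diameter) on the end of the bolt's handle, 50 mm from the bar's axis. The handle is a straight steel rod 10 mm thick from bar to ball. It moves with the bolt: its place along the cutter's x is -98 mm plus the bolt's slide; upright, the ball is at y 125, z 126 of the cutter.
- bowl: Bystander: white bowl, 110 diameter, 50 high, on the table; origin at the middle of its underside.
- pan: Bystander: small open steel pan, 100 by 100, 65 high, on the table; origin at the middle of its underside.
- tub: Bystander: closed white tub, 90 diameter, 85 high, on the table; origin at the middle of its underside.
There are look-alikes about, which are no part of the job. Leave any orange or turquoise look-alike of the part that bears grid_center alone.

How it is judged:
On the way, in this order (a step that is already met when the one before it is completed fails the run):
1. the grid lies flat and square, fully home in the seat, with the bolt not yet across (x of grid_center in the frame of cutter between 0.03 and 0.044 m and y of grid_center in the frame of cutter between 0.101 and 0.117 m and z of grid_center in the frame of cutter below 0.0595 m and angle between grid_center's own z axis and vertical below 0.035 rad and angle between the x axis of grid_center and the x axis of cutter, either way round below 0.08 rad and value of joint bolt below 0.03 m), for 0.2 s.
2. the bolt is slid across over the grid, its handle still up (value of joint bolt above 0.042 m and value of joint handle below 1.25 rad), for 0.1 s.
3. the handle is turned down into the notch (value of joint bolt above 0.042 m and value of joint handle above 1.4 rad), for 0.2 s.
At the end, for the whole second after the job is handed in: The grid is in the seat: its centre within 7 mm (x) and 8 mm (y) of the seat's middle and within 2.5 mm of its full depth, tilted less than 2 degrees and square to the cutter within 4.5 degrees; the bolt is at least 42 mm across and its handle is turned down to at least 1.4 rad (all of step 3 and x of grid_center in the frame of cutter between 0.03 and 0.044 m and y of grid_center in the frame of cutter between 0.101 and 0.117 m and z of grid_center in the frame of cutter below 0.0595 m and angle between grid_center's own z axis and vertical below 0.035 rad and angle between the x axis of grid_center and the x axis of cutter, either way round below 0.08 rad); the robot touches nothing.
It fails at once if the grid is lifted off (its centre more than 50 mm over the deck) (z of grid_center in the frame of cutter above 0.11 m).
It fails at once if the bowl is moved by more than 30 mm (distance of bowl from where it was at the start of the episode above 0.03 m).
It fails at once if the pan is moved by more than 30 mm (distance of pan from where it was at the start of the episode above 0.03 m).
It fails at once if the tub is moved by more than 30 mm (distance of tub from where it was at the start of the episode above 0.03 m).
It also fails if it takes over 61 s, if anything falls off the work surface, if the arm or the gripper's body presses on something with over 40 N, if the wrist force passes 120 N, or if a joint passes its speed limit or range.

### The arm

A 7-joint arm with a two-finger parallel gripper is mounted at the origin on the work surface. World frame = base frame: x ahead of the robot, y to its left, z up, the work surface at z = 0. Lengths are in m, angles in rad, forces in N, time in s.
With the tool pointing down it reaches from about 0.35 to 0.9 m from the base axis. Payload 7.2 kg.
Tool frame: the origin (TCP) lies on the front face of the gripper's body, between the roots of the fingers; the fingertips stand 80 mm ahead of it and the grasp point (between the pads) lies 61 mm ahead of it; x points along the fingers, y is the direction in which the jaws open and shut, and the axes are right-handed (so a half turn about x gives the same grasp; the last joint's range is limited). The gripper opens to 88 mm and grips with 3 to 60 N. Pads are 20 mm wide; open, the fingers measure 115 mm over their backs; the gripper's body (75 mm by 178 mm) begins 61 mm behind the grasp point.
Start: joints at [1.17, 0.411, -0.013, 1.596, 0.006, 1.134, -0.082], TCP at [0.204, -0.591, 0.303] pointing down, gripper open.
Joint ranges: [-2.95, 2.95], [-0.29, 1.99], [-1.47, 1.44], [0.14, 2.54], [-1.03, 4.17], [0.13, 1.85], [-2.86, 2.86]. Speed limits (rad/s): [2.39, 2.39, 3.01, 3.01, 3.14, 3.14, 3.14].

### API

Orientations are given as a unit quaternion [w, x, y, z].
In Python, from cell import read_state, grab_frame, finish_job, spot_in, pinpoint gives the robot as it stands. The module is installed in compiled form; this text tells all that it offers.
- The arm moves only by the shell command python3 -m handwheel 'ROWS' [FORCE]. ROWS is JSON, a list of rows, each a list of 7 numbers: the shift along the world's x, y, z in mm, then the turn, a rotation vector about the world's x, y, z in degrees, then the finger opening in mm, from 0 to 87.8. A call has 1 to 12 rows; each row is the pose to reach, as a shift and turn from the pose commanded when the call began; what a row does not reach only later rows make up. A row lasts 1/8 s, in which the tool goes at most 62.5 mm and 10.7 degrees, less where a joint would pass 70% of its speed; a pose out of reach is approached as far as the arm can. A call with a gripper value outside its range is refused whole. The fingers move at their own pace and stop on an object; FORCE is the grip in N (left out, the last holds). Time passes only in rows, so rows that repeat a pose let the fingers close. It gives the time, the measured TCP pose, the force and the opening at its end, in the units of the state.
- read_state(): the state, without advancing time (a new reading comes with each control period).
- grab_frame(name): name is "side" or "top" or "wrist"; returns a dict with "frame" (400x640x3 uint8, blue, green, red), "fx", "fy", "cx", "cy" (pixels), "rvec" (rotation vector, rad) and "tvec" (3), from world to camera coordinates, as OpenCV has them. Camera axes: x right, y down, z forward; pixel columns grow to the right and rows downward; lengths in m; the calibration is good to about 2 mm. A picture is of the moment at which its call begins. There is no depth.
- finish_job(): hands the job in, once; it reports no verdict.
Trained networks look in a picture, given as the dict that the camera call returned (one of the last four; its "shot" number tells which), for a name from the list of things; names that differ only in an ending like _2 or _b are one class to them, and where a whole thing is asked for, a point or a joint stands for the part that bears it (a point fixed in the world has none). Each returns a list of dicts, best first, with "confidence" (0 to 1); they miss things now and then, are a little off and sometimes report something else, mostly with a low value. They report only what shows in the picture. A call takes as long as a camera call. They do not tell look-alikes from the thing itself.
- spot_in(picture, query): "centre" ([x, y, z] in m, in world coordinates, good to about 4 mm: the middle of the surface that is visible of it).
- pinpoint(picture, query): "centre" ([x, y, z] in m, in world coordinates, good to about 4 mm: a listed point, or the origin of a listed thing).
The state is a dict: "time": time; "joint_pos": joint angles; "joint_vel": joint speeds; "tau": joint torques, N m; "position": TCP position; "tcp_rot": TCP orientation; "force": force on the tool from outside, world axes, zero at the start; "wrist_torque": the same for the moment, N m; "gripper_width": opening from 0.0 (shut) to 1.0 (fully open).
Only numpy, scipy, OpenCV 4.12 (cv2) and the standard library are available. Lean on these libraries where they do the work, as an engineer would, in place of code of your own. Each camera call takes 0.05 s, during which the arm holds its last target. There are 200 camera calls.

## Working session

There is one attempt and no reset: what is moved stays moved. The work goes in short steps, Python scripts to look and compute and a shell command to move; the robot and the scene stay as the last step left them, time stands still between calls to the robot, and variables do not carry over. Pictures are saved under pics/ and viewed, on a budget of 10 in all, crops included, one or two more only if the job needs it, and the job is handed in when it is done.

```bash
mkdir -p pics; python3 - <<'E'
from cell import *
import cv2, numpy as np
s=read_state();print(s['time'],s['position'],s['tcp_rot'],s['gripper_width'])
for n in ['top','side']:
    p=grab_frame(n);cv2.imwrite(f'pics/{n}0.png',p['frame'])
    for q in ['cutter','seat','notch','grid_center','knob','bowl','pan','tub']:
        print(n,q,[(np.round(d['centre'],3).tolist(),round(d['confidence'],2)) for d in pinpoint(p,q)][:4])
E
```

```text
0.0 [ 0.20405583 -0.59034681  0.30183666] [-0.11660128 -0.69721445 -0.11768001  0.69745793] 1.0021347815882724
top cutter [([0.569, 0.015, 0.002], 0.93), ([0.488, -0.397, -0.002], 0.66)]
top seat []
top notch [([0.506, 0.118, 0.074], 0.94)]
top grid_center [([0.329, -0.25, 0.006], 0.89), ([0.791, 0.15, 0.011], 0.69), ([0.554, -0.044, 0.069], 0.66)]
top knob [([0.455, 0.129, 0.132], 0.45)]
top bowl [([0.366, 0.342, 0.0], 0.78), ([0.505, 0.118, 0.073], 0.23)]
top pan [([0.542, 0.411, 0.0], 0.87)]
top tub [([0.486, -0.396, 0.001], 0.94)]
side cutter [([0.557, 0.014, 0.002], 0.94)]
side seat [([0.595, 0.122, 0.046], 0.63)]
side notch [([0.508, 0.113, 0.076], 0.71)]
side grid_center [([0.325, -0.248, 0.007], 0.95), ([0.556, -0.043, 0.071], 0.8), ([0.796, 0.147, 0.009], 0.58)]
side knob [([0.458, 0.127, 0.121], 0.39)]
side bowl [([0.369, 0.347, -0.0], 0.8), ([0.506, 0.116, 0.077], 0.47)]
side pan [([0.542, 0.413, 0.005], 0.59)]
side tub [([0.487, -0.399, 0.001], 0.96)]
```

View pics/top0.png

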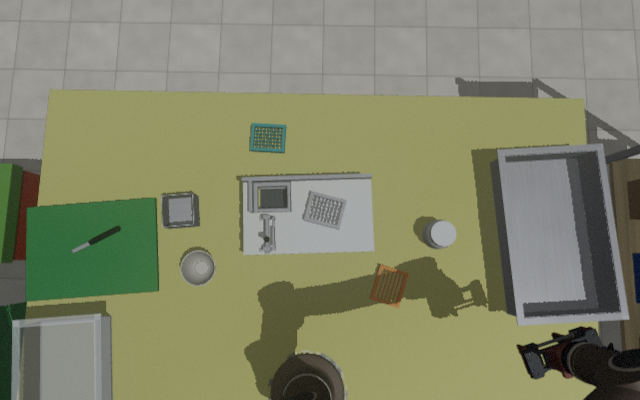

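View pics/side0.png

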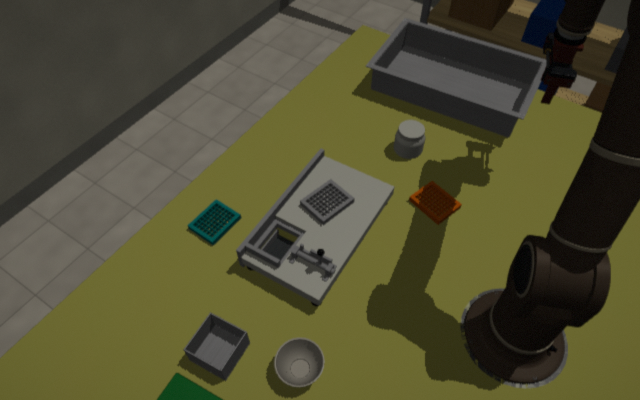

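```bash
cat > h.py <<'E'
from cell import *
import cv2, numpy as np
from scipy.spatial.transform import Rotation as R
def rot(s): return R.from_quat(np.roll(s['tcp_rot'],-1))
def ray(p,uv,z):
    K=np.array([[p['fx'],0,p['cx']],[0,p['fy'],p['cy']],[0,0,1]])
    M=cv2.Rodrigues(np.array(p['rvec'],float))[0];t=np.ravel(p['tvec'])
    c=-M.T@t; d=M.T@np.linalg.inv(K)@np.array([*uv,1.]); return c+d*(z-c[2])/d[2]
def proj(p,X):
    K=np.array([[p['fx'],0,p['cx']],[0,p['fy'],p['cy']],[0,0,1]])
    return cv2.projectPoints(np.array(X,float).reshape(-1,3),np.array(p['rvec'],float),np.array(p['tvec'],float),K,None)[0].reshape(-1,2)
E
python3 - <<'E'
from h import *
s=read_state();print(rot(s).as_matrix().round(3))
p=grab_frame('top')
for uv,z in [((243,254),.06),((373,250),.06),((242,178),.085),((371,174),.085)]: print(uv,ray(p,uv,z).round(3))
E
python3 -m handwheel '[[60,50,60,0,0,0,60],[110,100,60,0,0,0,60],[160,150,60,0,0,0,60],[210,200,60,0,0,0,60],[260,250,60,0,0,0,60],[300,300,60,0,0,0,60],[300,350,60,0,0,0,60],[300,400,60,0,0,0,60],[300,400,60,0,0,0,60],[300,400,60,0,0,0,60]]'
python3 - <<'E'
from h import *
p=grab_frame('wrist');cv2.imwrite('pics/w1.png',p['frame'])
for q in ['cutter','seat','notch','grid_center','knob']:
    print(q,[(np.round(d['centre'],3).tolist(),round(d['confidence'],2)) for d in pinpoint(p,q)][:4])
E
```

```text
[[ 0.     0.327 -0.945]
 [ 0.    -0.945 -0.327]
 [-1.    -0.    -0.   ]]
(243, 254) [0.414 0.206 0.06 ]
(373, 250) [ 0.435 -0.191  0.06 ]
(242, 178) [0.646 0.215 0.085]
(371, 174) [ 0.666 -0.181  0.085]
time: 2.2
position: [0.5049, -0.1879, 0.363]
tcp_rot: [0.119, 0.697, 0.119, -0.697]
force: [-0.4, -0.6, 0.1]
gripper_width: 0.683
cutter [([0.563, 0.01, 0.004], 0.68)]
seat [([0.594, 0.123, 0.048], 0.96)]
notch [([0.508, 0.116, 0.072], 0.95)]
grid_center [([0.548, -0.04, 0.072], 0.71)]
knob [([0.461, 0.13, 0.127], 0.58)]
```

View pics/w1.png

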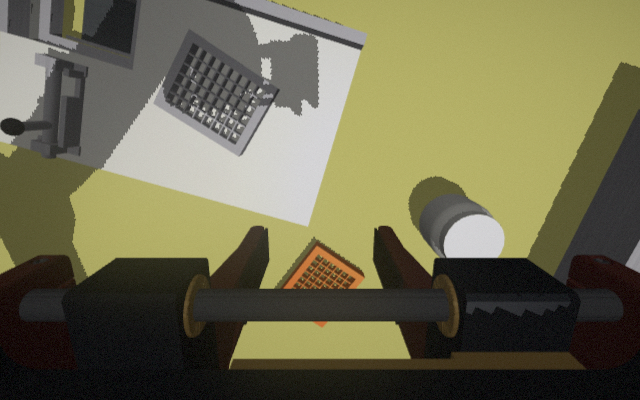

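```bash
python3 - <<'E'
from h import *
p=grab_frame('wrist')
def P(u,v,z): return ray(p,(u,v),z)[:2]
c=P(309,226,.06);e=P(0,143,.06);f=P(357,50,.06)
print('corner',c,e,f,'yaw',np.arctan2(-(e-c)[0],(e-c)[1]),np.arctan2((f-c)[1],(f-c)[0]))
g=np.array([P(191,30,.078),P(280,91,.078),P(240,154,.078),P(160,100,.078)])
print(g.round(3),g.mean(0),[np.linalg.norm(g[i]-g[(i+1)%4]).round(3) for i in range(4)])
for i in range(4):
  d=g[(i+1)%4]-g[i];print(np.arctan2(d[1],d[0]).round(3))
for yaw in [.03,.04,.052]:
  Rz=R.from_euler('z',yaw).as_matrix()[:2,:2]; print(yaw,c-Rz@[-.14,-.2],(P(133,68,.06)-c))
E
```

```text
corner [ 0.43103132 -0.20127152] [0.41060841 0.19556295] [ 0.65300079 -0.18586396] yaw 0.051419207313701074 0.06930180233143964
[[ 0.61  -0.009]
 [ 0.581 -0.118]
 [ 0.497 -0.093]
 [ 0.527  0.009]] [ 0.55382255 -0.05257728] [np.float64(0.113), np.float64(0.087), np.float64(0.107), np.float64(0.084)]
-1.827
2.857
1.286
-0.211
0.03 [0.56496923 0.00283786] [0.11922658 0.25587316]
0.04 [0.56292147 0.00416701] [0.11922658 0.25587316]
0.052 [0.56044677 0.00573486] [0.11922658 0.25587316]
```

```bash
python3 -m handwheel '[[-25,50,0,0,0,-9,60],[-45,100,-30,0,0,-16.2,60],[-45,138,-90,0,0,-16.2,60],[-45,138,-150,0,0,-16.2,60],[-45,138,-185,0,0,-16.2,60],[-45,138,-185,0,0,-16.2,60],[-45,138,-185,0,0,-16.2,60]]'
python3 - <<'E'
from h import *
s=read_state();print(s['position'],rot(s).as_matrix().round(3)[:,1])
p=grab_frame('wrist');cv2.imwrite('pics/w2.png',p['frame'])
E
```

```text
time: 3.42
position: [0.4601, -0.0531, 0.1789]
tcp_rot: [0.017, 0.707, 0.017, -0.706]
force: [-0.0, -0.5, -0.2]
gripper_width: 0.685
[ 0.46006991 -0.05311378  0.17894687] [ 0.049 -0.999  0.   ]
```

View pics/w2.png

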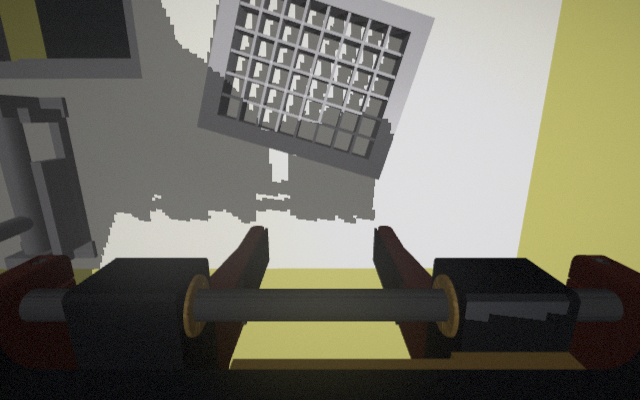

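```bash
python3 -m handwheel '[[0,0,-32,0,0,0,60],[0,0,-32,0,0,0,60],[10,0.5,-32,0,0,0,60],[20,1,-32,0,0,0,60],[28,1.5,-32,0,0,0,60],[36,2,-32,0,0,0,60],[44,2.3,-32,0,0,0,60],[52,2.7,-32,0,0,0,60],[60,3,-32,0,0,0,60],[66,3.4,-32,0,0,0,60],[72,3.7,-32,0,0,0,60],[72,3.7,-32,0,0,0,60]]'
python3 -m handwheel '[[4,0,0,0,0,0,60],[8,0.4,0,0,0,0,60],[11,0.6,0,0,0,0,60],[13,0.7,0,0,0,0,60],[13,0.7,0,0,0,0,60]]'
```

```text
time: 4.97
position: [0.5309, -0.0492, 0.1457]
tcp_rot: [-0.018, -0.706, -0.018, 0.708]
force: [-4.8, -0.4, 2.5]
gripper_width: 0.684
time: 5.6
position: [0.5434, -0.0483, 0.1456]
tcp_rot: [-0.018, -0.706, -0.018, 0.708]
force: [-6.0, 0.0, 3.5]
gripper_width: 0.679
```

```bash
python3 -m handwheel '[[2,0.1,0,0,0,0,60],[4,0.2,0,0,0,0,60],[4,0.2,0,0,0,0,60]]'
python3 -m handwheel '[[2,0.1,0,0,0,0,60],[4,0.2,0,0,0,0,60],[4,0.2,0,0,0,0,60]]'
python3 - <<'E'
from h import *
p=grab_frame('wrist');cv2.imwrite('pics/w3.png',p['frame'])
E
```

```text
time: 5.98
position: [0.5466, -0.0482, 0.1456]
tcp_rot: [-0.018, -0.705, -0.018, 0.708]
force: [-8.2, -0.2, 5.5]
gripper_width: 0.683
time: 6.35
position: [0.5473, -0.0481, 0.1453]
tcp_rot: [-0.018, -0.703, -0.017, 0.711]
force: [-20.9, 0.2, 18.4]
gripper_width: 0.685
```

View pics/w3.png

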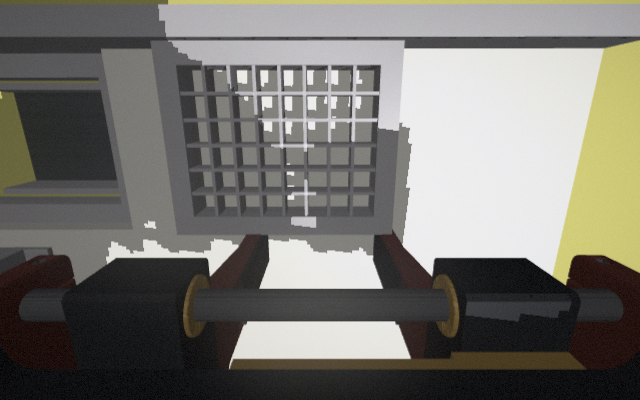

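```bash
python3 - <<'E'
from h import *
s=read_state();print(s['joint_pos'])
p=grab_frame('wrist'); Rz=R.from_euler('z',.052).as_matrix()[:2,:2]; o=np.array([.561,.009])
for uv,z in [((405,41),.078),((393,234),.078),((152,40),.078),((177,234),.078),((126,229),.06),((103,50),.06),((604,49),.06)]:
    X=ray(p,uv,z)[:2]; print(uv,X.round(4),(Rz.T@(X-o)).round(4))
print('target start',o+Rz@[.039,-.145])
E
```

```text
[ 0.21583676  0.49503601 -0.28202057  1.90825424  0.19120381  0.77580141
 -1.69330863]
(405, 41) [ 0.6503 -0.0808] [ 0.0845 -0.0943]
(393, 234) [ 0.5592 -0.0859] [-0.0067 -0.0946]
(152, 40) [0.6451 0.0303] [0.0851 0.0169]
(177, 234) [0.5537 0.0264] [-0.0064  0.0178]
(126, 229) [0.5475 0.0644] [-0.0106  0.056 ]
(103, 50) [0.6426 0.0642] [0.0844 0.0509]
(604, 49) [ 0.6555 -0.1843] [ 0.0843 -0.198 ]
target start [ 0.60748389 -0.13377692]
```

```bash
python3 -m handwheel '[[-20,-1,0,0,0,0,60],[-30,-1.5,30,0,0,0,60],[-10,-20,60,0,0,10,60],[10,-40,60,0,0,20,60],[25,-60,60,0,0,30,60],[40,-75,60,0,0,40,60],[55,-84,60,0,0,50,60],[55,-84,60,0,0,60,60],[55,-84,60,0,0,70,60],[55,-84,60,0,0,80,60],[55,-84,60,0,0,90,60],[55,-84,60,0,0,90,60]]'
python3 - <<'E'
from h import *
s=read_state();print(s['position'],rot(s).as_matrix().round(3)[:,1],s['force'])
p=grab_frame('wrist');cv2.imwrite('pics/w4.png',p['frame'])
E
```

```text
time: 7.95
position: [0.6078, -0.1321, 0.2059]
tcp_rot: [0.512, 0.488, 0.512, -0.487]
force: [0.2, -0.1, -0.4]
gripper_width: 0.682
[ 0.60775523 -0.1320801   0.20586742] [0.999 0.048 0.001] [ 0.17263442 -0.14863035 -0.40942436]
```

View pics/w4.png

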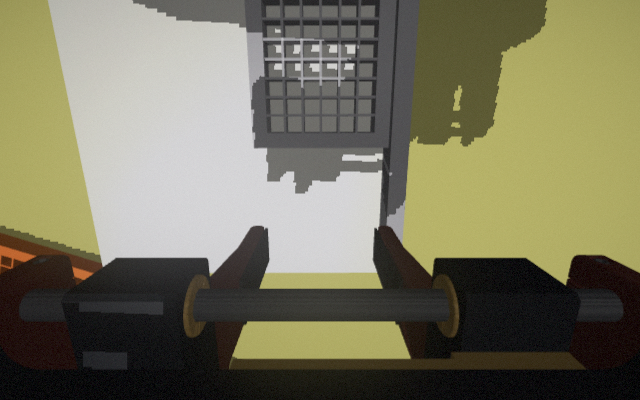

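```bash
python3 -m handwheel '[[-5,0,-30,0,0,0.2,50],[-5,0,-62.5,0,0,0.2,50],[-5,0,-62.5,0,0,0.2,50],[-5.7,14,-62.5,0,0,0.2,50],[-6.4,28,-62.5,0,0,0.2,50],[-7,40,-62.5,0,0,0.2,50],[-7.6,50,-62.5,0,0,0.2,50],[-8.1,60,-62.5,0,0,0.2,50],[-8.6,70,-62.5,0,0,0.2,50],[-9.2,80,-62.5,0,0,0.2,50],[-9.7,90,-62.5,0,0,0.2,50],[-10.2,100,-62.5,0,0,0.2,50]]'
python3 -m handwheel '[[-0.5,10,0,0,0,0,50],[-1,20,0,0,0,0,50],[-1.6,30,0,0,0,0,50],[-2.1,40,0,0,0,0,50],[-2.6,50,0,0,0,0,50],[-2.6,50,0,0,0,0,50]]'
python3 - <<'E'
from h import *
p=grab_frame('wrist');cv2.imwrite('pics/w5.png',p['frame'])
s=read_state()['position'];print(s,R.from_euler('z',.052).as_matrix().T@(s-[.561,.011,0]))
E
```

```text
time: 9.5
position: [0.5973, -0.0331, 0.1437]
tcp_rot: [0.514, 0.487, 0.512, -0.487]
force: [0.8, -5.5, 3.7]
gripper_width: 0.567
time: 10.25
position: [0.5946, 0.0184, 0.1438]
tcp_rot: [0.514, 0.487, 0.513, -0.486]
force: [-0.1, -0.1, 1.4]
gripper_width: 0.568
[0.59451607 0.01850805 0.14354267] [0.033861   0.00575585 0.14354267]
```

View pics/w5.png

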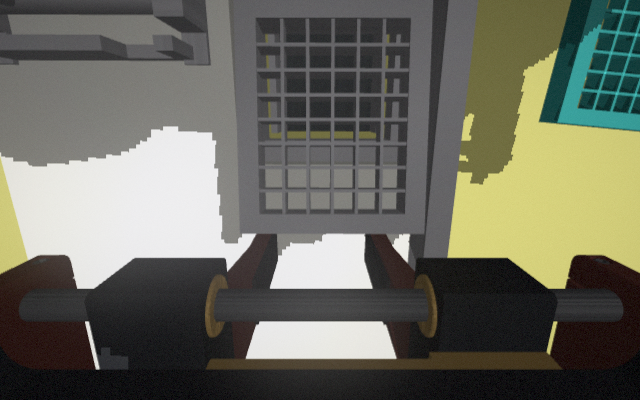

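```bash
python3 -m handwheel '[[-0.4,8,0,0,0,0,50],[-0.8,16,0,0,0,0,50],[-1.2,22,0,0,0,0,50],[-1.5,28,0,0,0,0,50],[-1.5,28,0,0,0,0,50]]'
python3 -m handwheel '[[-0.1,3,0,0,0,0,50],[-0.3,6,0,0,0,0,50],[-0.5,8,0,0,0,0,50],[-0.5,8,0,0,0,0,50]]'
python3 - <<'E'
from h import *
p=grab_frame('wrist');cv2.imwrite('pics/w6.png',p['frame'])
s=read_state()['position'];print(s,R.from_euler('z',.052).as_matrix().T@(s-[.561,.011,0]))
E
```

```text
time: 10.92
position: [0.5928, 0.0473, 0.1432]
tcp_rot: [0.513, 0.486, 0.514, -0.486]
force: [-0.4, -0.3, 0.1]
gripper_width: 0.567
time: 11.42
position: [0.5923, 0.0544, 0.1431]
tcp_rot: [0.513, 0.486, 0.513, -0.486]
force: [0.3, -2.0, -0.7]
gripper_width: 0.573
[0.59232984 0.0543811  0.14318142] [0.03354229 0.04169404 0.14318142]
```

View pics/w6.png

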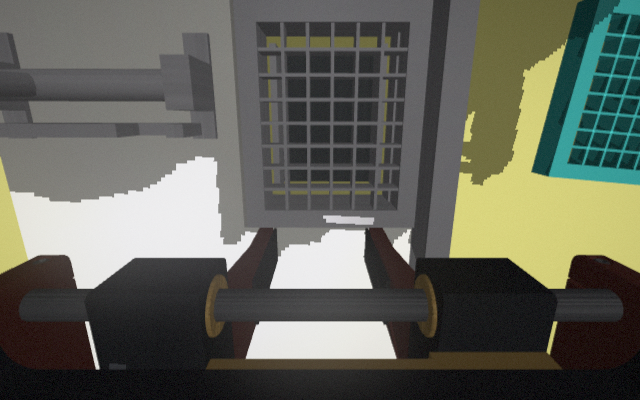

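```bash
python3 -m handwheel '[[1,-20,0,0,0,0,50],[1,-20,60,0,0,0,20],[1,-20,110,0,0,0,0],[1,-20,110,0,0,0,0],[1,-20,110,0,0,0,0]]'
python3 - <<'E'
from h import *
p=grab_frame('wrist');cv2.imwrite('pics/w7.png',p['frame'])
M=R.from_euler('z',.052).as_matrix();o=np.array([.561,.010,0])
for q in ['grid_center','knob','notch','seat']:
    print(q,[((M.T@(d['centre']-o)).round(4).tolist(),round(d['confidence'],2)) for d in pinpoint(p,q)][:3])
f=p['frame'].copy()
for z in (.066,.078):
  c=np.array([[37+a*46,109+b*56,z*1000] for a,b in [(-1,-1),(1,-1),(1,1),(-1,1)]])/1000
  cv2.polylines(f,[proj(p,c@M.T+o).round().astype(int)],True,(0,0,255) if z<.07 else (0,255,0),1)
cv2.imwrite('pics/w7o.png',f)
E
```

```text
time: 12.1
position: [0.5932, 0.033, 0.2529]
tcp_rot: [0.513, 0.487, 0.513, -0.487]
force: [-0.0, -0.5, 0.2]
gripper_width: 0.156
grid_center [([0.243, 0.1277, 0.0066], 0.78), ([0.0367, 0.1054, 0.0543], 0.74), ([-0.2481, -0.2461, 0.0079], 0.64)]
knob [([-0.0949, 0.126, 0.125], 0.94)]
notch [([-0.0461, 0.106, 0.0731], 0.72)]
seat [([0.0405, 0.11, 0.0483], 0.76)]
```

View pics/w7o.png

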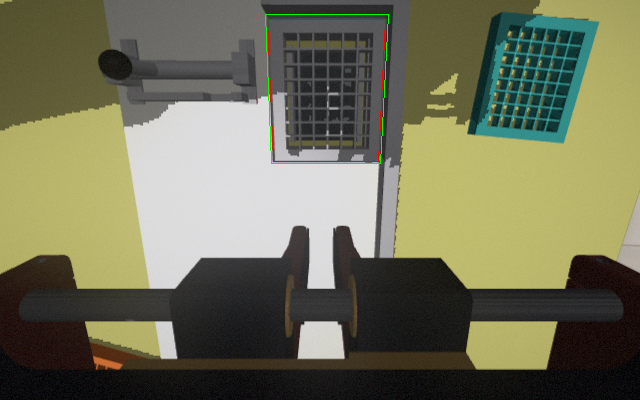

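```bash
python3 -m handwheel '[[1,40,-40,0,0,0,0],[1,40,-90,0,0,0,0],[1,40,-103,0,0,0,0],[1,40,-103,0,0,0,0]]'
python3 -m handwheel '[[0,0,-2,0,0,0,0],[0,0,-3,0,0,0,0],[0,0,-3,0,0,0,0]]'
python3 -m handwheel '[[0,0,-2,0,0,0,0],[0,0,-3,0,0,0,0],[0,0,-3,0,0,0,0]]'
```

```text
time: 12.85
position: [0.5943, 0.0739, 0.1498]
tcp_rot: [0.513, 0.486, 0.514, -0.487]
force: [0.9, 0.3, 0.5]
gripper_width: 0.007
time: 13.22
position: [0.5947, 0.0739, 0.1479]
tcp_rot: [0.513, 0.487, 0.513, -0.486]
force: [-0.1, 0.1, 0.2]
gripper_width: 0.006
time: 13.6
position: [0.5948, 0.0741, 0.1464]
tcp_rot: [0.514, 0.487, 0.512, -0.486]
force: [-4.8, -2.8, 18.0]
gripper_width: 0.006
```

```bash
python3 -m handwheel '[[0,0,50,0,0,0,0],[-40,20,90,0,0,0,0],[-90,54,90,0,0,0,0],[-140,54,90,0,0,0,0],[-173,54,90,0,0,0,0],[-173,54,90,0,0,0,0],[-173,54,50,0,0,0,0],[-173,54,46,0,0,0,0],[-173,54,46,0,0,0,0]]'
python3 - <<'E'
from h import *
s=read_state()['position'];M=R.from_euler('z',.052).as_matrix();o=np.array([.561,.010,0]);print(M.T@(s-o))
for n in ('side','wrist'):
  p=grab_frame(n)
  print([((M.T@(d['centre']-o)).round(4).tolist(),round(d['confidence'],2)) for d in pinpoint(p,'knob')][:3])
E
```

```text
time: 14.72
position: [0.4219, 0.1284, 0.1905]
tcp_rot: [0.513, 0.486, 0.514, -0.486]
force: [-0.0, 0.5, -0.2]
gripper_width: 0.004
[-0.13275125  0.12548896  0.19047579]
[([-0.0942, 0.1205, 0.123], 0.51)]
[([-0.0964, 0.1235, 0.1247], 0.68)]
```

```bash
python3 -m handwheel '[[7,0.4,0,0,0,0,0],[14,0.7,0,0,0,0,0],[21,1.1,0,0,0,0,0],[28,1.5,0,0,0,0,0],[35,1.8,0,0,0,0,0],[42,2.2,0,0,0,0,0],[49,2.5,0,0,0,0,0],[54,2.8,0,0,0,0,0],[58,3,0,0,0,0,0],[58,3,0,0,0,0,0]]'
python3 -m handwheel '[[2,0.1,0,0,0,0,0],[4,0.2,0,0,0,0,0],[4,0.2,0,0,0,0,0]]'
python3 -m handwheel '[[2,0.1,0,0,0,0,0],[3,0.2,0,0,0,0,0],[3,0.2,0,0,0,0,0]]'
cat > k.py <<'E'
from h import *
s=read_state()['position'];M=R.from_euler('z',.052).as_matrix();o=np.array([.561,.010,0]);print(M.T@(s-o))
for n in ('side','wrist','top'):
  p=grab_frame(n)
  for q in ('knob','grid_center'):print(n,q,[((M.T@(d['centre']-o)).round(4).tolist(),round(d['confidence'],2)) for d in pinpoint(p,q)][:3])
  cv2.imwrite(f'pics/k_{n}.png',p['frame'])
E
python3 k.py
```

```text
time: 16.18
position: [0.4798, 0.1311, 0.1901]
tcp_rot: [0.513, 0.487, 0.513, -0.486]
force: [-0.2, -0.1, 0.3]
gripper_width: 0.006
time: 16.55
position: [0.4834, 0.1313, 0.1901]
tcp_rot: [0.513, 0.486, 0.513, -0.486]
force: [-2.2, 0.3, 0.5]
gripper_width: 0.004
time: 16.92
position: [0.4865, 0.1315, 0.1901]
tcp_rot: [0.513, 0.486, 0.513, -0.486]
force: [-2.3, -0.6, -0.1]
gripper_width: 0.004
[-0.06812617  0.12516992  0.19012634]
side knob [([-0.0499, 0.1232, 0.1254], 0.54)]
side grid_center [([0.2424, 0.1252, 0.0103], 0.9), ([-0.2488, -0.2425, 0.0085], 0.78), ([0.0408, 0.1078, 0.0581], 0.63)]
wrist knob [([-0.0494, 0.1245, 0.1229], 0.81)]
wrist grid_center [([0.0381, 0.1079, 0.058], 0.97)]
top knob []
top grid_center [([0.0387, 0.1076, 0.0548], 0.94), ([-0.2486, -0.2446, 0.0073], 0.81), ([0.238, 0.1276, 0.0106], 0.56)]
```

```bash
python3 -m handwheel '[[2,0.1,0,0,0,0,0],[4,0.2,0,0,0,0,0],[4,0.2,0,0,0,0,0]]'
python3 -m handwheel '[[2,0.1,0,0,0,0,0],[3,0.2,0,0,0,0,0],[3,0.2,0,0,0,0,0]]'
```

```text
time: 17.75
position: [0.4906, 0.1317, 0.1901]
tcp_rot: [0.513, 0.487, 0.513, -0.486]
force: [-2.0, 0.1, -0.5]
gripper_width: 0.007
time: 18.12
position: [0.4921, 0.1318, 0.19]
tcp_rot: [0.513, 0.485, 0.514, -0.487]
force: [-7.5, -2.7, 5.7]
gripper_width: 0.004
```

```bash
python3 -m handwheel '[[-15,-0.8,0,0,0,0,0],[-16.6,29.2,0,0,0,0,0],[-16.6,29.2,0,0,0,0,0],[15,30.8,0,0,0,0,0],[15,30.8,0,0,0,0,0],[15.3,22,0,0,0,0,0],[15.8,14,0,0,0,0,0],[16.2,6,0,0,0,0,0],[16.6,-2,0,0,0,0,0],[17,-11,0,0,0,0,0],[17.5,-19,0,0,0,0,0],[17.5,-19,0,0,0,0,0]]'
python3 k.py
```

```text
time: 19.62
position: [0.511, 0.1117, 0.1901]
tcp_rot: [0.513, 0.487, 0.513, -0.487]
force: [-0.3, 0.6, -0.2]
gripper_width: 0.01
[-0.04461976  0.10411606  0.19010685]
side knob [([-0.0471, 0.0866, 0.1008], 0.45)]
side grid_center [([0.0396, 0.1116, 0.0613], 0.93), ([-0.2505, -0.2447, 0.0104], 0.9), ([0.2446, 0.1251, 0.008], 0.86)]
wrist knob []
wrist grid_center [([0.0349, 0.1075, 0.0596], 0.88)]
top knob []
top grid_center [([-0.2499, -0.2472, 0.0061], 0.84), ([0.0392, 0.1097, 0.0562], 0.81), ([0.2375, 0.1246, 0.01], 0.8)]
```

View pics/k_side.png

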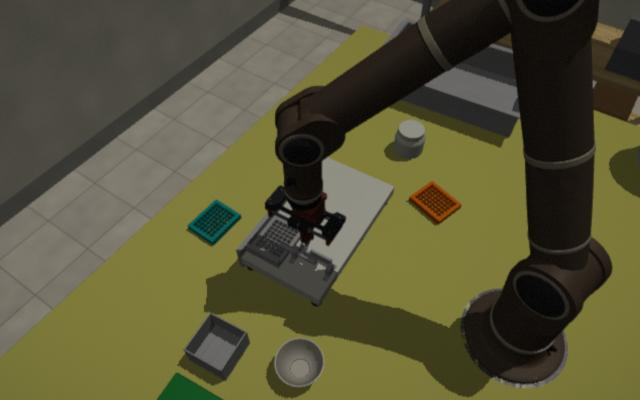

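```bash
python3 -m handwheel '[[0,0,25,0,0,0,0],[1.2,-23,25,0,0,0,0],[1.2,-23,25,0,0,0,0],[1.2,-23,12,0,0,0,0],[1.2,-23,4,0,0,0,0],[1.2,-23,-4,0,0,0,0],[1.2,-23,-11,0,0,0,0],[1.2,-23,-18,0,0,0,0],[1.2,-23,-23,0,0,0,0],[1.2,-23,-23,0,0,0,0]]'
python3 -m handwheel '[[0,0,-2,0,0,0,0],[0,0,-4,0,0,0,0],[0,0,-4,0,0,0,0]]'
```

```text
time: 21.32
position: [0.5118, 0.0902, 0.1667]
tcp_rot: [0.513, 0.486, 0.514, -0.486]
force: [-0.3, -0.2, -0.3]
gripper_width: 0.005
time: 21.7
position: [0.5123, 0.0901, 0.1641]
tcp_rot: [0.514, 0.487, 0.513, -0.486]
force: [-2.6, -0.5, 10.8]
gripper_width: 0.005
```

```bash
python3 -m handwheel '[[0,0,30,0,0,0,0],[0,-20,80,0,0,0,0],[0,-70,110,0,0,0,0],[0,-90,110,0,0,0,0],[0,-90,110,0,0,0,0]]'
python3 k.py
python3 - <<'E'
import cv2
a=cv2.imread('pics/k_wrist.png');cv2.imwrite('pics/fin.png',a)
E
```

```text
time: 22.32
position: [0.5121, -0.0018, 0.2733]
tcp_rot: [0.513, 0.487, 0.512, -0.487]
force: [0.5, 0.6, 0.9]
gripper_width: 0.01
[-0.04948543 -0.00922203  0.27332864]
side knob [([-0.0464, 0.0777, 0.0729], 0.59)]
side grid_center [([-0.2491, -0.2478, 0.0091], 0.94), ([0.2414, 0.1236, 0.0101], 0.77), ([0.0431, 0.1106, 0.0591], 0.57)]
wrist knob [([-0.0419, 0.0757, 0.0763], 0.82)]
wrist grid_center [([-0.2489, -0.2463, 0.0102], 0.79), ([0.0376, 0.11, 0.0563], 0.7), ([0.2449, 0.1275, 0.0089], 0.66)]
top knob [([-0.0447, 0.0727, 0.0802], 0.41)]
top grid_center [([-0.247, -0.2475, 0.0104], 0.89), ([0.2375, 0.1266, 0.0117], 0.56), ([0.0407, 0.1093, 0.0594], 0.55)]
```

View pics/fin.png

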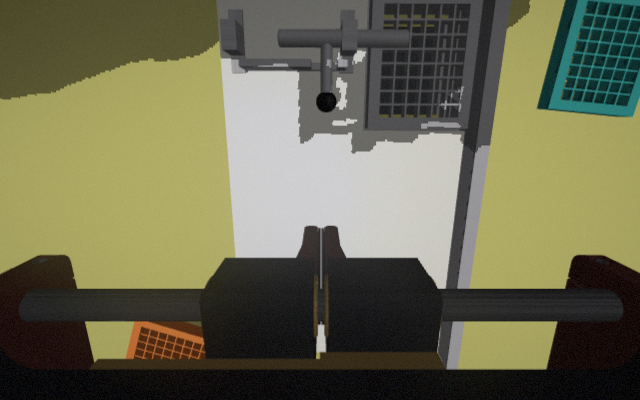

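The picture shows the bolt across over the grid at (408,38), the handle level in its notch with the ball at (326,101), the grid square in the seat, and the gripper clear.

```bash
python3 -c "from cell import *; print(finish_job())"
```

```text
the job is handed in; nothing more can be done
None
```

The grid is in the seat, the bolt is fully across over it, and the handle is down in its notch. I handed the job in at about 22 s of the 61 s; it reported no verdict.

- **Grid:** I squared it against the fence with the open fingers, then pushed it along the deck until it dropped into the seat. Pressing on its near edge met resistance at about 66 mm, which is the fully-home height. I didn't press the far edge; the drawn outline of a seated grid matched the picture there. The last network readings put its centre at x 38–43, y 109–111, z 56–59 mm in the cutter's frame. The side camera's x of 43 is close to the 44 mm limit, but the fence stops the grid's centre at about 39.
- **Bolt:** I pushed it by the knob until the force rose at its end stop. The networks read the knob at x −42 to −46 mm, where −46 is the full 52 mm slide.
- **Handle:** I pressed it down until the force reached 11 N with the ball's top at about 84 mm; fully down is 85. The networks put the ball at y 73–78, z 73–80 mm, against 75 and 76 when level.
- **Everything else:** The gripper is clear and touching nothing. The arm never went near the bowl, pan, tub or look-alikes. I didn't measure the bowl, pan and tub again after the first look; in a later side picture they looked unmoved.

No check failed; the readings disagreed by a few millimetres, about the networks' stated accuracy.

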